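# Put the loose driveline parts back into their stock bins

## Robot

A 6-joint arm with a two-finger parallel gripper is mounted at the origin on the work surface. World frame = base frame: x ahead of the robot, y to its left, z up, the work surface at z = 0. Lengths are in m, angles in rad, forces in N, time in s.
With the tool pointing down it reaches from about 0.375 to 0.9 m from the base axis. Payload 3.1 kg.
Tool frame: the origin (TCP) lies at the centre of the arm's flange, where the gripper is bolted on; the fingertips stand 182 mm ahead of it and the grasp point (between the pads) lies 164 mm ahead of it; z points along the fingers, x is the direction in which the jaws open and shut, and the axes are right-handed (so a half turn about z gives the same grasp; the last joint's range is limited). The gripper opens to 87 mm and grips with 3 to 60 N. Pads are 19 mm wide; open, the fingers measure 117 mm over their backs; the gripper's body (75 mm by 190 mm) begins 51 mm behind the grasp point.
Start: joints at [-1.357, 0.527, 1.433, -0, 1.181, -0.178], TCP at [0.239, -0.577, 0.405] pointing down, gripper open.
Joint ranges: [-3.08, 3.08], [-0.75, 2.2], [0.22, 2.44], [-1.43, 4.57], [0, 2.65], [-2.85, 2.85]. Speed limits (rad/s): [2.79, 2.79, 3.14, 3.14, 3.14, 3.14].

## Interface

Orientations are given as a unit quaternion [x, y, z, w].
In Python, from rig import status, eyes, robot gives the robot as it stands. The module is installed in compiled form; this text tells all that it offers.
- The arm moves only by the tool step_arm, never from a script. Its argument "steps" is a list of rows, each a list of 7 numbers: the closure, from -1 (fully open) to 1 (shut), so that 0 is half open, then the shift along the tool's x, y, z each as a share of 0.025 m, from -1 to 1, then the turn, a rotation vector about the tool's x, y, z each as a share of 8 degrees, from -1 to 1. In form: [[jaw, dx, dy, dz, rx, ry, rz], ...]. A call has exactly 10 rows; each row shifts and turns the commanded pose from where the row before left it, along the tool's axes as they then stand; what a row does not reach is not made up. A row lasts 1/10 s, in which the tool goes at most 50 mm and 8.59 degrees, less where a joint would pass 70% of its speed; a pose out of reach is approached as far as the arm can. A call with a number of a shift or a turn outside -1 to 1 is refused whole. A call with a gripper value outside its range is refused whole. The fingers move at their own pace and stop on an object; "squeeze" is the grip in N (left out, the last holds). Time passes only in rows, so rows that do not move let the fingers close, or fill a call up. It gives the time, the measured TCP pose, the force and the opening at its end, in the units of the state.
- status.get_obs(): the state, without advancing time (a new reading comes with each control period).
- eyes.camera(name): name is "side" or "top"; returns (picture, depth): 480x640x3 uint8, red, green, blue; 480x640 float32, m along the optical axis (not along the pixel's ray), 0 where there is no reading.
- eyes.camera_info(name): a dict with "K" (3x3 intrinsics, pixels), "k1" (the pictures are not rectified: a ray, as slopes to the right and down, at radius r is drawn at 1 + k1 r^2 times it, then the intrinsics apply), "R" (3x3) and "t" (3): a world point X has camera coordinates R X + t. Camera axes: x right, y down, z forward; pixel columns grow to the right and rows downward; lengths in m; the calibration is good to about 2 mm. A picture is of the moment at which its call begins. camera_info takes no time and is no camera call.
- robot.hand_in(): hands the job in, once; it reports no verdict.
The state is a dict: "time": time; "q": joint angles; "joint_velocities": joint speeds; "joint_torque": joint torques, N m; "position": TCP position; "tool_rot": TCP orientation; "ft_force": force on the tool from outside, world axes, zero at the start; "moment": the same for the moment, N m; "grip_width": finger opening in m.
Only numpy, scipy, OpenCV 4.12 (cv2) and the standard library are available. Lean on these libraries where they do the work, as an engineer would, in place of code of your own. Each camera call takes 0.05 s, during which the arm holds its last target.

## Task

Clear the loose driveline parts off the bench into the stock bins: the two ball bearings, the two hex bolts and the universal-joint cross each go into the bin that already holds others of the same kind. Lower every part down inside its bin before letting go of it, rather than dropping it in, and leave the spray can standing.

Things in the scene. Friction and masses are not known exactly. Their poses are not given: they have to be found in the camera images.
- bearing_1: Ball bearing lying flat on the bench, a plain steel ring with dark shield: outer diameter 52 mm, bore 25 mm, 15 mm thick, about 130 g. Origin: centre of its underside; z along its axis, up at the start. One of two alike, both for the bearing bin.
- bearing_2: Ball bearing lying flat on the bench, a plain steel ring with dark shield: outer diameter 52 mm, bore 25 mm, 15 mm thick, about 130 g. Origin: centre of its underside; z along its axis, up at the start. One of two alike, both for the bearing bin.
- bolt_1: Steel hex bolt lying on the bench, one of two alike, about 160 g, 90 mm long. Along its x: hex head (24 mm across flats) from -45 to -35 mm, 16 mm thick round shank from -35 to +45 mm. Origin: on the bench under the middle of its length, where the shank's axis is 10 mm up; it dips 3 degrees to the thread end.
- bolt_2: Steel hex bolt lying on the bench, one of two alike, about 160 g, 90 mm long. Along its x: hex head (24 mm across flats) from -45 to -35 mm, 16 mm thick round shank from -35 to +45 mm. Origin: on the bench under the middle of its length, where the shank's axis is 10 mm up; it dips 3 degrees to the thread end.
- cross: Universal-joint cross lying flat on the bench: dark hub with four steel bearing caps in a plus shape, 62 mm from cap end to cap end, each cap 24 mm in diameter with a flat end, 24 mm high, about 220 g. Origin: centre of its underside; its arms lie along its x and y, z up at the start. For the bin with the crosses.
- bin_bearings: Blue plastic bin fixed to the bench, one of three alike in a row in any order; two loose ball bearings (15 mm high) lie in its rear half, front half empty. 170 mm deep (x), 150 wide (y), floor and walls 3 mm. Back and sides 60 mm high, sides slope over the front 55 mm to the front lip (-x), 38 mm high. Origin: centre of its underside, on the bench; x to its back, z up.
- bin_bolts: Blue plastic bin fixed to the bench, one of three alike in a row in any order; two loose hex bolts (24 mm high, across the bin) lie in its rear half, front half empty. 170 mm deep (x), 150 wide (y), floor and walls 3 mm. Back and sides 60 mm high, sides slope over the front 55 mm to the front lip (-x), 38 mm high. Origin: centre of its underside, on the bench; x to its back, z up.
- bin_crosses: Blue plastic bin fixed to the bench, one of three alike in a row in any order; two loose joint crosses (24 mm high) lie in its rear half, front half empty. 170 mm deep (x), 150 wide (y), floor and walls 3 mm. Back and sides 60 mm high, sides slope over the front 55 mm to the front lip (-x), 38 mm high. Origin: centre of its underside, on the bench; x to its back, z up.
- spray_can: Yellow and red spray can standing upright on the right of the bench, 66 mm in diameter, 176 mm tall, about 0.33 kg; not to be knocked over. Origin: centre of its underside, z up.

How it is judged:
At the end, for the whole second after the job is handed in: Both bearings lie in the bin with the bearings, both bolts in the bin with the bolts and the cross in the bin with the crosses: the origin of each part within 80 mm (bin's x) and 70 mm (bin's y) of the bin's middle and less than 45 mm above its underside, all at rest; the spray can stands upright (x of bearing_1 in the frame of bin_bearings between -0.08 and 0.08 m and y of bearing_1 in the frame of bin_bearings between -0.07 and 0.07 m and z of each of bearing_1, bearing_2 in the frame of bin_bearings below 0.045 m and linear speed of each of bearing_1, bearing_2, bolt_1, bolt_2, cross below 0.03 m/s and angular speed of each of bearing_1, bearing_2, bolt_1, bolt_2, cross below 0.3 rad/s and x of bearing_2 in the frame of bin_bearings between -0.08 and 0.08 m and y of bearing_2 in the frame of bin_bearings between -0.07 and 0.07 m and x of bolt_1 in the frame of bin_bolts between -0.08 and 0.08 m and y of bolt_1 in the frame of bin_bolts between -0.07 and 0.07 m and z of each of bolt_1, bolt_2 in the frame of bin_bolts below 0.045 m and x of bolt_2 in the frame of bin_bolts between -0.08 and 0.08 m and y of bolt_2 in the frame of bin_bolts between -0.07 and 0.07 m and x of cross in the frame of bin_crosses between -0.08 and 0.08 m and y of cross in the frame of bin_crosses between -0.07 and 0.07 m and z of cross in the frame of bin_crosses below 0.045 m and angle between spray_can's own z axis and vertical below 0.2 rad); the robot touches nothing.
It fails at once if a part dropped or thrown: out of the fingers it moves faster than 1.1 m/s, as after a fall of 60 mm ((linear speed of bearing_1 above 1.1 m/s and contact force between bearing_1 and the fingers below 0.05 N) or (linear speed of bearing_2 above 1.1 m/s and contact force between bearing_2 and the fingers below 0.05 N) or (linear speed of bolt_1 above 1.1 m/s and contact force between bolt_1 and the fingers below 0.05 N) or (linear speed of bolt_2 above 1.1 m/s and contact force between bolt_2 and the fingers below 0.05 N) or (linear speed of cross above 1.1 m/s and contact force between cross and the fingers below 0.05 N)).
It fails at once if spray can knocked over (angle between spray_can's own z axis and vertical above 0.5 rad).
It also fails if it takes over 147 s, if anything falls off the work surface, if the arm or the gripper's body presses on something with over 40 N, if the wrist force passes 120 N, or if a joint passes its speed limit or range.

## Working session

There is one attempt and no reset: what is moved stays moved. The work goes in short steps, Python scripts to look and compute and a tool call to move; the robot and the scene stay as the last step left them, time stands still between calls to the robot, and variables do not carry over. Pictures are saved under pics/ and viewed, and the job is handed in when it is done.

Besides the shell and the picture viewer there is one more tool, called after "Call:" as a command line: name --pt "numbers of a row" for each row, then --argument value for the rest. step_arm: Moves the arm, as the interface text tells. Its arguments: {"type":"object","properties":{"steps":{"type":"array"},"squeeze":{"type":"number"}},"required":["steps"]}

```bash
mkdir -p pics; python3 - <<'E'
from rig import status, eyes
import cv2
print(status.get_obs())
for n in("top","side"):
    p,d=eyes.camera(n); cv2.imwrite(f"pics/{n}0.png",p[:,:,::-1]); 
    import numpy as np; np.savez(f"{n}0.npz",p=p,d=d)
    print(n,eyes.camera_info(n))
E
```

```text
{'time': 0.0, 'q': array([-1.35647766e+00,  5.28476776e-01,  1.43391069e+00, -3.37298397e-05,
        1.18136687e+00, -1.78485125e-01]), 'joint_velocities': array([ 0.00274309, -0.00015853, -0.0025191 ,  0.00184422,  0.00229115,
        0.00116596]), 'joint_torque': array([-6.63575083e-04, -4.40047753e+01, -1.76594585e+01,  6.33482030e-02,
        5.81541855e-02, -1.56909950e-04]), 'position': array([ 0.23919562, -0.57704552,  0.40376201]), 'tool_rot': array([ 8.31501778e-01, -5.55521039e-01, -7.88669019e-04, -7.39232486e-04]), 'ft_force': array([1.38719186, 0.08906953, 0.11670372]), 'moment': array([-0.00325757,  0.06317366,  0.07307701]), 'grip_width': 0.08726246607470045}
top {'K': array([[459.99529797,   0.        , 324.94004482],
       [  0.        , 459.99529797, 231.67695674],
       [  0.        ,   0.        ,   1.        ]]), 'k1': 0.016567785243915244, 'R': array([[ 0.01799516, -0.99951878,  0.02526628],
       [-0.9972754 , -0.01975143, -0.071075  ],
       [ 0.07153984, -0.02391843, -0.99715092]]), 't': array([-0.07438291,  0.52401807,  0.97332568])}
side {'K': array([[538.59912993,   0.        , 316.06521677],
       [  0.        , 538.59912993, 238.11549105],
       [  0.        ,   0.        ,   1.        ]]), 'k1': -0.16449830796617684, 'R': array([[-7.20372534e-01, -6.93587109e-01,  5.78716803e-04],
       [-5.34171939e-01,  5.54268360e-01, -6.38315693e-01],
       [ 4.42406772e-01, -4.60134227e-01, -7.69774474e-01]]), 't': array([0.32585055, 0.33678566, 0.84832104])}
```

View pics/top0.png

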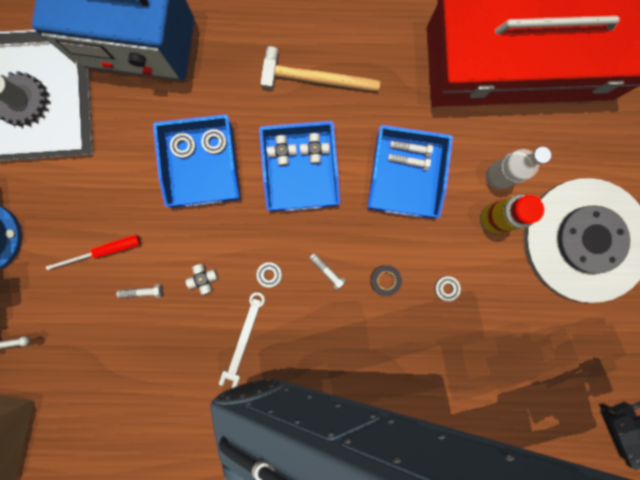

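View pics/side0.png

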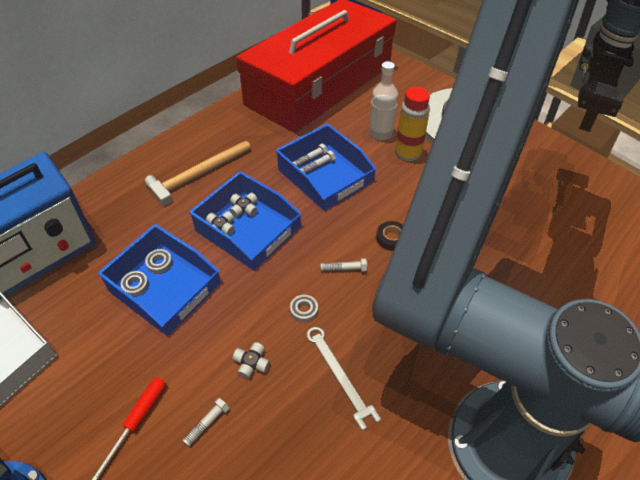

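The top picture shows bearings at (269,275) and (448,289), with a distractor ring at (386,280). The bolts are at (139,292) and (326,270), and the cross at (201,279). The bins from left to right hold bearings, crosses and bolts, and the can is at about (500,215).

```bash
cat > h.py <<'E'
import numpy as np, cv2
from rig import eyes
def ray(name,uv):
    c=eyes.camera_info(name);K,R,t=c["K"],c["R"],c["t"]
    a=np.array([(uv[0]-K[0,2])/K[0,0],(uv[1]-K[1,2])/K[1,1]]);s=a.copy()
    for _ in range(20): s=a/(1+c["k1"]*(s@s))
    return -R.T@t, R.T@np.array([s[0],s[1],1.])
def onplane(name,uv,z):
    o,d=ray(name,uv); return o+d*(z-o[2])/d[2]
def blobs(p,boxes,name="top",thr=None,sc=1):
    pass
E
python3 - <<'E'
from h import *
p=np.load("top0.npz")["p"];d=np.load("top0.npz")["d"]
hsv=cv2.cvtColor(p,cv2.COLOR_RGB2HSV)
wood=((hsv[:,:,0]<14)&(hsv[:,:,1]>110))
m=(~wood).astype(np.uint8)*255
cv2.imwrite("pics/m0.png",m)
for n,(x,y,w,h,z) in dict(bolt1=(110,278,60,26,.012),cross=(180,258,42,42,.018),bear1=(252,258,34,32,.015),bolt2=(303,248,46,46,.012),bear2=(430,272,36,34,.015)).items():
    s=m[y:y+h,x:x+w]
    nn,l,st,c=cv2.connectedComponentsWithStats(s)
    i=1+np.argmax(st[1:,4]); pts=np.argwhere(l==i)[:,::-1]+[x,y]
    (cx,cy),r=cv2.minEnclosingCircle(pts.astype(np.float32))
    W=np.array([onplane("top",q,z)[:2] for q in pts]);mu=W.mean(0)
    rect=cv2.minAreaRect((W*1000).astype(np.float32))
    ev,V=np.linalg.eigh(np.cov((W-mu).T))
    print(n,st[i],"mean",mu.round(4),"circ",onplane("top",(cx,cy),z).round(4),"rect",np.round(rect[0],1),np.round(rect[1],1),rect[2],"axis deg",np.degrees(np.arctan2(V[1,1],V[0,1])).round(1))
# bins: inner rim / outer corners
b=((hsv[:,:,0]>100)&(hsv[:,:,0]<125)&(hsv[:,:,1]>120)).astype(np.uint8)
b[:105]=0;b[225:]=0;b[:,:140]=0
cs,_=cv2.findContours(b,cv2.RETR_EXTERNAL,2)
for c in cs:
    if cv2.contourArea(c)>2000:
        a=cv2.approxPolyDP(cv2.convexHull(c),5,True)[:,0]
        print([(tuple(q),onplane("top",q,.06).round(3)[:2].tolist(),onplane("top",q,.038).round(3)[:2].tolist()) for q in a])
print("can cap", onplane("top",(530,209),.176))
o=cv2.resize(p[110:320,100:560],None,fx=1.7,fy=1.7,interpolation=cv2.INTER_CUBIC)[:,:,::-1];cv2.imwrite("pics/z0.png",o)
E
```

```text
bolt1 [  6   6  47  14 428] mean [0.3898 0.3249] circ [0.3877 0.3286 0.012 ] rect [392.6 328.5] [27.5 96.5] 0.8925915956497192 axis deg 95.4
cross [  5   5  33  32 620] mean [0.4196 0.1973] circ [0.4196 0.198  0.018 ] rect [420.3 197.3] [60.9 59.1] 66.29547119140625 axis deg 113.8
bear1 [  4   4  26  26 497] mean [0.4312 0.0549] circ [0.4313 0.0548 0.015 ] rect [431.2  54.9] [53.6 53.5] 1.4365191459655762 axis deg 106.9
bolt2 [  6   5  37  37 408] mean [ 0.4395 -0.0717] circ [ 0.4427 -0.0686  0.012 ] rect [442.4 -67.9] [94.7 29. ] 46.108760833740234 axis deg 45.4
bear2 [  5   4  26  26 495] mean [ 0.4081 -0.3316] circ [ 0.4082 -0.3316  0.015 ] rect [ 407.9 -331.7] [53.7 54.6] 0.9911273717880249 axis deg 83.9
[((np.int32(381), np.int32(126)), [0.748, -0.178], [0.755, -0.181]), ((np.int32(451), np.int32(137)), [0.728, -0.326], [0.734, -0.333]), ((np.int32(438), np.int32(216)), [0.56, -0.299], [0.562, -0.305]), ((np.int32(368), np.int32(207)), [0.576, -0.152], [0.579, -0.155])]
[((np.int32(331), np.int32(122)), [0.754, -0.072], [0.761, -0.073]), ((np.int32(338), np.int32(203)), [0.583, -0.09], [0.586, -0.091]), ((np.int32(268), np.int32(209)), [0.567, 0.055], [0.57, 0.057]), ((np.int32(260), np.int32(128)), [0.737, 0.076], [0.744, 0.079])]
[((np.int32(225), np.int32(115)), [0.763, 0.15], [0.77, 0.155]), ((np.int32(239), np.int32(197)), [0.591, 0.116], [0.594, 0.119]), ((np.int32(166), np.int32(205)), [0.571, 0.264], [0.574, 0.272]), ((np.int32(154), np.int32(124)), [0.74, 0.296], [0.746, 0.304])]
can cap [ 0.56337181 -0.43704795  0.176     ]
```

View pics/z0.png

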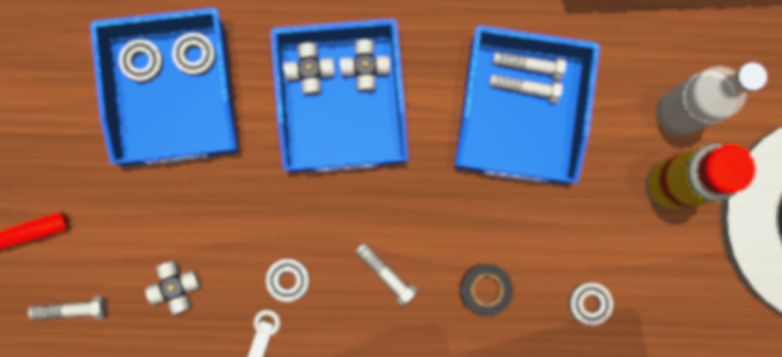

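View pics/m0.png

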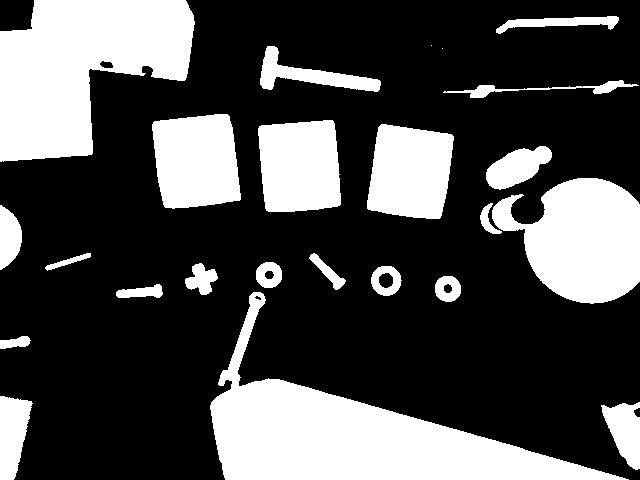

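```bash
python3 - <<'E'
from h import *
p=np.load("top0.npz")["p"];d=np.load("top0.npz")["d"]
hsv=cv2.cvtColor(p,cv2.COLOR_RGB2HSV)
bins=dict(bear=((.6675,.2098),8.9),cross=((.661,-.0077),6.6),bolt=((.654,-.2406),-7.7))
blue=((hsv[:,:,0]>95)&(hsv[:,:,0]<130)&(hsv[:,:,1]>100))
m=(~blue).astype(np.uint8)
for n,(x,y,w,h,z) in dict(bear=(163,125,65,40,.018),cross=(265,128,66,44,.02),bolt=(384,136,50,38,.02)).items():
    nn,l,st,c=cv2.connectedComponentsWithStats(m[y:y+h,x:x+w].copy())
    C,a=bins[n];a=np.radians(a);R=np.array([[np.cos(a),np.sin(a)],[-np.sin(a),np.cos(a)]])
    for i in range(1,nn):
        if st[i,4]>60:
            pts=np.argwhere(l==i)[:,::-1]+[x,y]
            B=np.array([R@(onplane("top",q,z)[:2]-C) for q in pts])*1000
            print(n,st[i],"min",B.min(0).round(),"max",B.max(0).round(),"mean",B.mean(0).round())
def pts(x,y,w,h):
    wood=((hsv[:,:,0]<14)&(hsv[:,:,1]>110))
    nn,l,st,c=cv2.connectedComponentsWithStats((~wood)[y:y+h,x:x+w].astype(np.uint8))
    i=1+np.argmax(st[1:,4]);return np.argwhere(l==i)[:,::-1]+[x,y]
W=np.array([onplane("top",q,.018)[:2] for q in pts(180,258,42,42)])-[.4200,.1975]
zc=W[:,0]+1j*W[:,1]; zc=zc[abs(zc)>.015]
print("cross ang",np.degrees(np.angle((zc**4).sum()))/4)
for n,b in dict(b1=(110,278,60,26),b2=(303,248,46,46)).items():
    W=np.array([onplane("top",q,.010)[:2] for q in pts(*b)])
    mu=W.mean(0);ev,V=np.linalg.eigh(np.cov((W-mu).T));ax=V[:,1]
    s=(W-mu)@ax
    mid=(s.min()+s.max())/2
    sh=W[abs(s-mid)<.028]; f=cv2.fitLine((sh*1000).astype(np.float32),cv2.DIST_L2,0,.01,.01).ravel()
    print(n,"len",s.max()-s.min(),"mid",mu+ax*mid,"mean",mu,"shank",f, np.degrees(np.arctan2(f[1],f[0])))
# can: depth-based
for uv in [(486,215),(496,230),(490,225)]: print("can base edge?",onplane("top",uv,0))
E
```

```text
bear [ 38   4  26  25 442] min [ 18. -63.] max [74. -8.] mean [ 46. -35.]Traceback (most recent call last):
  File "<stdin>", line 13, in <module>
  File "h.py", line 9, in onplane
    o,d=ray(name,uv); return o+d*(z-o[2])/d[2]
        ~~~^^^^^^^^^
  File "h.py", line 4, in ray
    c=eyes.camera_info(name);K,R,t=c["K"],c["R"],c["t"]
ValueError: time passes only in moves, steps and waits
```

```bash
python3 - <<'E'
from rig import eyes
import pickle
pickle.dump({n:eyes.camera_info(n) for n in("top","side")},open("ci.pkl","wb"))
E
sed -i 's/^from rig import eyes/import pickle; CI=pickle.load(open("ci.pkl","rb"))/; s/eyes.camera_info(name)/CI[name]/' h.py
python3 - <<'E'
from h import *
p=np.load("top0.npz")["p"];d=np.load("top0.npz")["d"]
hsv=cv2.cvtColor(p,cv2.COLOR_RGB2HSV)
bins=dict(bear=((.6675,.2098),8.9),cross=((.661,-.0077),6.6),bolt=((.654,-.2406),-7.7))
blue=((hsv[:,:,0]>95)&(hsv[:,:,0]<130)&(hsv[:,:,1]>100))
m=(~blue).astype(np.uint8)
for n,(x,y,w,h,z) in dict(bear=(163,125,65,40,.018),cross=(265,128,66,44,.02),bolt=(384,136,50,38,.02)).items():
    nn,l,st,c=cv2.connectedComponentsWithStats(m[y:y+h,x:x+w].copy())
    C,a=bins[n];a=np.radians(a);R=np.array([[np.cos(a),np.sin(a)],[-np.sin(a),np.cos(a)]])
    for i in range(1,nn):
        if st[i,4]>60:
            pts=np.argwhere(l==i)[:,::-1]+[x,y]
            B=np.array([R@(onplane("top",q,z)[:2]-C) for q in pts])*1000
            print(n,st[i],"min",B.min(0).round(),"max",B.max(0).round(),"mean",B.mean(0).round())
def pts(x,y,w,h):
    wood=((hsv[:,:,0]<14)&(hsv[:,:,1]>110))
    nn,l,st,c=cv2.connectedComponentsWithStats((~wood)[y:y+h,x:x+w].astype(np.uint8))
    i=1+np.argmax(st[1:,4]);return np.argwhere(l==i)[:,::-1]+[x,y]
W=np.array([onplane("top",q,.018)[:2] for q in pts(180,258,42,42)])-[.4200,.1975]
zc=W[:,0]+1j*W[:,1]; zc=zc[abs(zc)>.015]
print("cross ang",np.degrees(np.angle((zc**4).sum()))/4)
for n,b in dict(b1=(110,278,60,26),b2=(303,248,46,46)).items():
    W=np.array([onplane("top",q,.010)[:2] for q in pts(*b)])
    mu=W.mean(0);ev,V=np.linalg.eigh(np.cov((W-mu).T));ax=V[:,1]
    s=(W-mu)@ax
    mid=(s.min()+s.max())/2
    sh=W[abs(s-mid)<.028]; f=cv2.fitLine((sh*1000).astype(np.float32),cv2.DIST_L2,0,.01,.01).ravel()
    print(n,"len",s.max()-s.min(),"mid",mu+ax*mid,"mean",mu,"shank",f, np.degrees(np.arctan2(f[1],f[0])))
for uv in [(481,215),(487,233),(505,236)]: print("can base edge?",onplane("top",uv,0))
o,dd=ray("side",(410,157)); print(onplane("side",(410,157),0))
print("cyl axis side", onplane("side",(417,96),.176), "spanner", onplane("top",(257,299),.004))
E
```

```text
bear [ 38   4  26  25 442] min [ 18. -63.] max [74. -8.] mean [ 46. -35.]
bear [  7   8  26  25 448] min [18.  5.] max [73. 59.] mean [46. 32.]
cross [ 35   4  30  32 527] min [ 10. -68.] max [79. -4.] mean [ 43. -36.]
cross [  1   6  31  32 542] min [12.  4.] max [81. 70.] mean [46. 36.]
bolt [  4   5  45  30 716] min [ 16. -48.] max [75. 46.] mean [47. -5.]
cross ang 20.71196810001605
b1 len 0.09653943055806952 mid [0.38931343 0.32936614] mean [0.38966161 0.32567551] shank [ 1.1054249e-01 -9.9387139e-01  3.8934995e+02  3.2881128e+02] -83.653404
b2 len 0.09487493696873331 mid [ 0.44283786 -0.0683882 ] mean [ 0.43949981 -0.07177789] shank [  0.692595     0.72132665 442.02063    -69.34798   ] 46.16412
can base edge? [ 0.57074499 -0.41104648  0.        ]
can base edge? [ 0.53091051 -0.42416331  0.        ]
can base edge? [ 0.52503665 -0.46419596  0.        ]
[ 5.51250326e-01 -4.30039700e-01  1.11022302e-16]
cyl axis side [ 0.55799039 -0.42775573  0.176     ] spanner [0.37775444 0.07932872 0.004     ]
```

```bash
cat > plan.py <<'E'
import sys,numpy as np
from rig import status
from scipy.spatial.transform import Rotation as Ro
def plan(x,y,z,psi):
    o=status.get_obs();R=Ro.from_quat(o["tool_rot"]).as_matrix();p=o["position"]
    cur=np.degrees(np.arctan2(R[1,0],R[0,0]))
    tp=np.radians(psi);T=np.array([[np.cos(tp),np.sin(tp),0],[np.sin(tp),-np.cos(tp),0],[0,0,-1]]).T.T
    Rt=np.column_stack([[np.cos(tp),np.sin(tp),0],[np.sin(tp),-np.cos(tp),0],[0,0,-1]])
    dw=np.array([x,y,z])-p
    print("t %.2f pos"%o["time"],p.round(4),"psi %.1f"%cur,"tilt",(np.degrees(np.arccos(-R[2,2]))).round(2),"grip %.4f"%o["grip_width"],"F",o["ft_force"].round(1),"q",o["q"].round(2))
    print("units now-axes",(R.T@dw/.025).round(3),"target-axes",(Rt.T@dw/.025).round(3),"turn",(Ro.from_matrix(R.T@Rt).as_rotvec(degrees=True)/8).round(3))
plan(*map(float,sys.argv[1:5]))
E
python3 plan.py .408 -.3316 .30 9
```

```text
t 0.10 pos [ 0.2392 -0.5771  0.4038] psi -67.5 tilt 0.11 grip 0.0874 F [-1.2 -0.1 -0.3] q [-1.36  0.53  1.43  0.    1.18 -0.18]
units now-axes [-6.478 -9.995  4.17 ] target-axes [ 8.205 -8.642  4.154] turn [-0.011  0.01  -9.562]
```

Call:
step_arm --pt "-1 0 0 0.415 0 0 -0.956" --pt "-1 0 0 0.415 0 0 -0.956" --pt "-1 0 0 0.415 0 0 -0.956" --pt "-1 0 0 0.415 0 0 -0.956" --pt "-1 0 0 0.415 0 0 -0.956" --pt "-1 0 0 0.415 0 0 -0.956" --pt "-1 0 0 0.415 0 0 -0.956" --pt "-1 0 0 0.415 0 0 -0.956" --pt "-1 0 0 0.415 0 0 -0.956" --pt "-1 0 0 0.415 0 0 -0.956" --squeeze 20

```text
time: 1.1
position: [0.2392, -0.5772, 0.3001]
tool_rot: [0.997, 0.081, -0.0, -0.001]
ft_force: [0.3, -0.4, -0.2]
grip_width: 0.087
```

```bash
python3 plan.py .408 -.3316 .24 9
```

```text
t 1.10 pos [ 0.2392 -0.5772  0.3001] psi 9.3 tilt 0.06 grip 0.0870 F [ 0.3 -0.4 -0.2] q [-1.36  0.66  1.52 -0.    0.97 -1.52]
units now-axes [ 8.25  -8.6    2.411] target-axes [ 8.205 -8.645  2.402] turn [-0.008  0.     0.038]
```

Call:
step_arm --pt "-1 0.9 -0.95 0.24 0 0 0" --pt "-1 0.9 -0.95 0.24 0 0 0" --pt "-1 0.9 -0.95 0.24 0 0 0" --pt "-1 0.9 -0.95 0.24 0 0 0" --pt "-1 0.9 -0.95 0.24 0 0 0" --pt "-1 0.9 -0.95 0.24 0 0 0" --pt "-1 0.9 -0.95 0.24 0 0 0" --pt "-1 0.9 -0.95 0.24 0 0 0" --pt "-1 0.9 -0.95 0.24 0 0 0" --pt "-1 0.15 -0.05 0.24 0 0 0"

```text
time: 2.1
position: [0.4103, -0.3294, 0.2404]
tool_rot: [0.997, 0.08, -0.001, -0.002]
ft_force: [0.1, -0.5, -0.9]
grip_width: 0.087
```

```bash
python3 plan.py .408 -.3316 .186 9; python3 - <<'E'
from rig import eyes
import cv2
for n in("top","side"):
    p,d=eyes.camera(n); cv2.imwrite(f"pics/{n}1.png",p[:,:,::-1])
E
```

```text
t 2.10 pos [ 0.4103 -0.3294  0.2404] psi 9.2 tilt 0.2 grip 0.0870 F [ 0.1 -0.5 -0.9] q [-0.89  0.66  1.81  0.    0.68 -1.05]
units now-axes [-0.102  0.079  2.174] target-axes [-0.104  0.072  2.174] turn [-0.024  0.009  0.026]
```

View pics/side1.png

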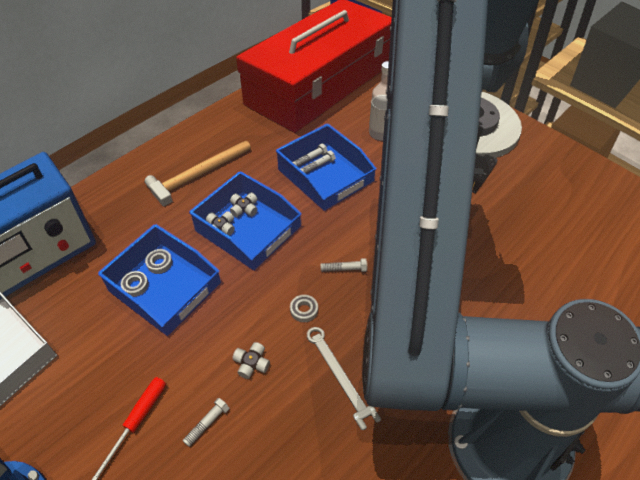

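View pics/top1.png

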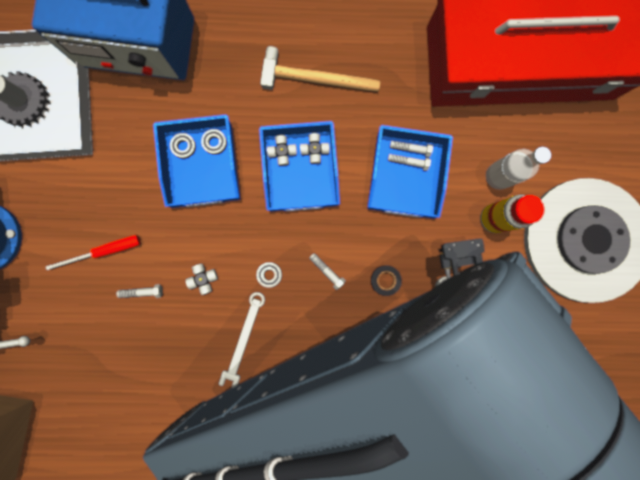

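The arm hides the bearing in both views. The gripper hangs at about (460,260) over its spot, well clear of the can, so I'm going down and closing.

Call:
step_arm --pt "-1 -0.1 0.075 0.45 0 0 0" --pt "-1 0 0 0.45 0 0 0" --pt "-1 0 0 0.45 0 0 0" --pt "-1 0 0 0.45 0 0 0" --pt "-1 0 0 0.37 0 0 0" --pt "0 0 0 0 0 0 0" --pt "1 0 0 0 0 0 0" --pt "1 0 0 0 0 0 0" --pt "1 0 0 0 0 0 0" --pt "1 0 0 0 0 0 0" --squeeze 25

```text
time: 3.2
position: [0.4074, -0.3351, 0.1872]
tool_rot: [0.997, 0.078, 0.0, 0.0]
ft_force: [0.0, 0.7, -0.2]
grip_width: 0.0552
```

```bash
python3 plan.py .408 -.3316 .186 9;python3 - <<'E'
import numpy as np
def w(C,a,x,y):
    a=np.radians(a);return np.round([C[0]+x*np.cos(a)-y*np.sin(a),C[1]+x*np.sin(a)+y*np.cos(a)],4)
print("bear slots",w((.6675,.2098),8.9,-.032,-.035),w((.6675,.2098),8.9,-.032,.035))
print("cross",w((.661,-.0077),6.6,-.035,0))
print("bolt",w((.654,-.2406),-7.7,-.025,0),w((.654,-.2406),-7.7,-.052,0),w((.654,-.2406),-7.7,-.020,0))
E
```

```text
t 3.20 pos [ 0.4074 -0.3351  0.1872] psi 9.0 tilt 0.06 grip 0.0552 F [ 0.   0.7 -0.2] q [-0.9   0.75  1.82 -0.    0.56 -1.06]
units now-axes [ 0.046 -0.133  0.049] target-axes [ 0.046 -0.133  0.049] turn [ 0.006 -0.003 -0.   ]
bear slots [0.6413 0.1703] [0.6305 0.2394]
cross [ 0.6262 -0.0117]
bolt [ 0.6292 -0.2373] [ 0.6025 -0.2336] [ 0.6342 -0.2379]
```

Call:
step_arm --pt "1 0.04 -0.13 0.04 0 0 0" --pt "1 0 0 0 0 0 0" --pt "1 0 0 0 0 0 0" --pt "1 0 0 0 0 0 0" --pt "1 0 0 -0.4 0 0 0" --pt "1 0 0 -0.9 0 0 0" --pt "1 0 0 -0.9 0 0 0" --pt "1 0 0 -0.9 0 0 0" --pt "1 0 0 -0.9 0 0 0" --pt "1 0 0 -0.4 0 0 0" --squeeze 25

```text
time: 4.2
position: [0.4078, -0.3314, 0.2978]
tool_rot: [0.997, 0.078, 0.001, 0.001]
ft_force: [0.4, -0.3, -1.4]
grip_width: 0.051
```

```bash
python3 plan.py .6413 .1703 .295 8.9
```

```text
t 4.20 pos [ 0.4078 -0.3314  0.2978] psi 9.0 tilt 0.14 grip 0.0510 F [ 0.4 -0.3 -1.4] q [-0.9   0.55  1.78  0.    0.81 -1.05]
units now-axes [ 12.362 -18.361   0.093] target-axes [ 12.33  -18.382   0.113] turn [ 0.014 -0.01   0.012]
```

Call:
step_arm --pt "1 0.4 -0.6 0 0 0 0" --pt "1 0.64 -0.95 0 0 0 0" --pt "1 0.64 -0.95 0 0 0 0" --pt "1 0.64 -0.95 0 0 0 0" --pt "1 0.64 -0.95 0 0 0 0" --pt "1 0.64 -0.95 0 0 0 0" --pt "1 0.64 -0.95 0 0 0 0" --pt "1 0.64 -0.95 0 0 0 0" --pt "1 0.64 -0.95 0 0 0 0" --pt "1 0.64 -0.95 0 0 0 0"

```text
time: 5.2
position: [0.524, -0.0802, 0.2953]
tool_rot: [0.997, 0.078, -0.001, -0.0]
ft_force: [0.8, -1.5, -1.9]
grip_width: 0.0512
```

Call:
step_arm --pt "1 0.64 -0.95 0 0 0 0" --pt "1 0.64 -0.95 0 0 0 0" --pt "1 0.64 -0.95 0 0 0 0" --pt "1 0.64 -0.95 0 0 0 0" --pt "1 0.64 -0.95 0 0 0 0" --pt "1 0.64 -0.95 0 0 0 0" --pt "1 0.64 -0.95 0 0 0 0" --pt "1 0.64 -0.95 0 0 0 0" --pt "1 0.64 -0.95 0 0 0 0" --pt "1 0.44 -0.66 0 0 0 0"

```text
time: 6.2
position: [0.6411, 0.1719, 0.295]
tool_rot: [0.997, 0.079, -0.001, -0.0]
ft_force: [0.0, -0.3, -0.8]
grip_width: 0.0511
```

```bash
python3 plan.py .6413 .1703 .192 8.9; python3 - <<'E'
from rig import eyes
import cv2
for n in("top","side"):
    p,d=eyes.camera(n); cv2.imwrite(f"pics/{n}2.png",p[:,:,::-1])
E
```

```text
t 6.20 pos [0.6411 0.1719 0.295 ] psi 9.1 tilt 0.09 grip 0.0511 F [ 0.  -0.3 -0.8] q [ 0.09  0.71  1.42  0.    1.02 -0.06]
units now-axes [3.000e-03 6.800e-02 4.119e+00] target-axes [-3.000e-03  6.500e-02  4.119e+00] turn [-0.005  0.01   0.019]
```

View pics/side2.png

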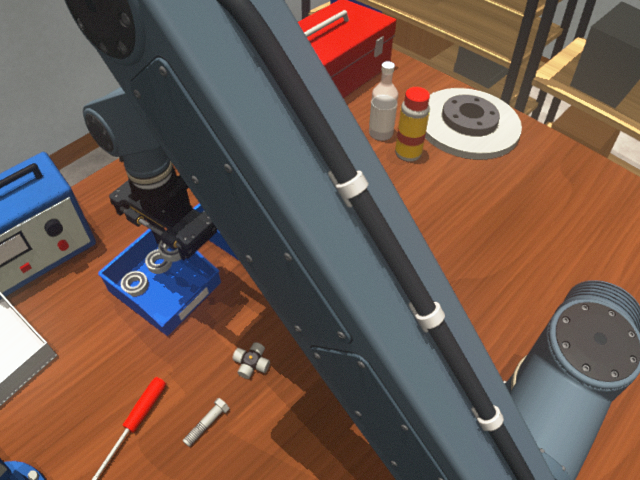

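View pics/top2.png

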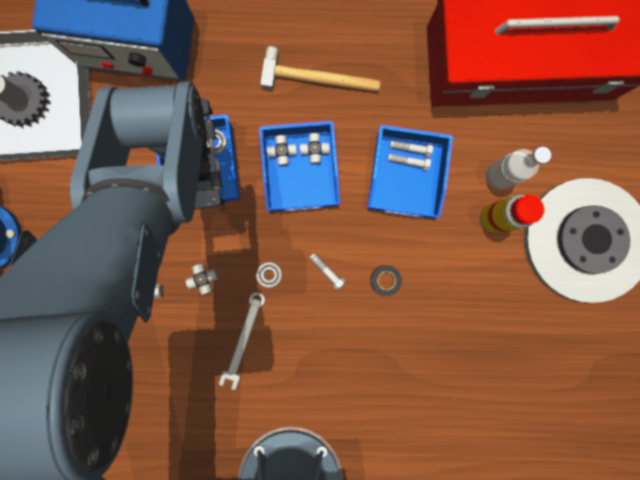

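The bearing is gripped and hangs over the bearing bin at about (205,250) in the side view. Lowering it now.

Call:
step_arm --pt "1 0 0.065 0.4 0 0 0" --pt "1 0 0 0.65 0 0 0" --pt "1 0 0 0.65 0 0 0" --pt "1 0 0 0.65 0 0 0" --pt "1 0 0 0.65 0 0 0" --pt "1 0 0 0.6 0 0 0" --pt "1 0 0 0.3 0 0 0" --pt "1 0 0 0.2 0 0 0" --pt "1 0 0 0 0 0 0" --pt "1 0 0 0 0 0 0"

```text
time: 7.3
position: [0.6418, 0.1684, 0.1937]
tool_rot: [0.997, 0.078, 0.001, -0.0]
ft_force: [-0.5, 0.6, -1.3]
grip_width: 0.0515
```

```bash
python3 plan.py .6413 .1703 .191 8.9
```

```text
t 7.30 pos [0.6418 0.1684 0.1937] psi 9.0 tilt 0.07 grip 0.0515 F [-0.5  0.6 -1.3] q [ 0.09  0.85  1.46  0.    0.83 -0.07]
units now-axes [-0.008 -0.076  0.11 ] target-axes [-0.008 -0.076  0.11 ] turn [ 0.001 -0.008  0.012]
```

Call:
step_arm --pt "1 0 -0.07 0.1 0 0 0" --pt "1 0 0 0 0 0 0" --pt "-0.38 0 0 0 0 0 0" --pt "-0.38 0 0 0 0 0 0" --pt "-0.38 0 0 0 0 0 0" --pt "-0.38 0 0 -0.3 0 0 0" --pt "-0.38 0 0 -0.8 0 0 0" --pt "-0.38 0 0 -1 0 0 0" --pt "-0.38 0 0 -1 0 0 0" --pt "-0.38 0 0 -1 0 0 0"

```text
time: 8.3
position: [0.6412, 0.17, 0.2948]
tool_rot: [0.997, 0.078, 0.0, -0.0]
ft_force: [0.3, -0.1, -0.0]
grip_width: 0.06
```

```bash
python3 plan.py .4312 .0548 .29 75; python3 - <<'E'
from rig import eyes
import cv2
for n in("side",):
    p,d=eyes.camera(n); cv2.imwrite(f"pics/{n}3.png",p[:,:,::-1])
E
```

```text
t 8.30 pos [0.6412 0.17   0.2948] psi 9.0 tilt 0.03 grip 0.0600 F [ 0.3 -0.1 -0. ] q [ 0.09  0.71  1.42  0.    1.01 -0.07]
units now-axes [-9.015  3.242  0.19 ] target-axes [-6.626 -6.919  0.194] turn [ 2.000e-03 -3.000e-03 -8.253e+00]
```

View pics/side3.png

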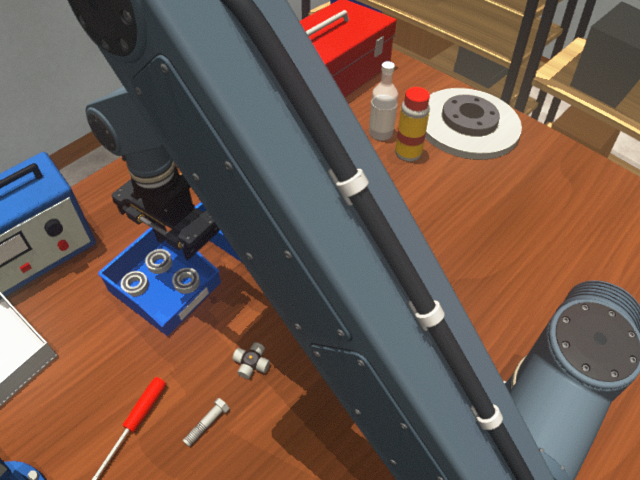

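The side view shows the bearing flat in the front of its bin at (185,280). Next is the other bearing.

Call:
step_arm --pt "-0.38 0 0 0 0 0 -1" --pt "-0.38 0 0 0 0 0 -1" --pt "-0.38 0 0 0 0 0 -1" --pt "-0.38 0 0 0 0 0 -1" --pt "-0.38 0 0 0 0 0 -1" --pt "-1 -0.9 -0.33 0 0 0 0" --pt "-1 -0.9 -0.33 0 0 0 0" --pt "-1 -0.9 -0.33 0 0 0 0" --pt "-1 -0.9 -0.33 0 0 0 0" --pt "-1 -0.9 -0.33 0 0 0 0"

```text
time: 9.35
position: [0.5354, 0.1119, 0.2937]
tool_rot: [0.91, 0.415, 0.0, 0.0]
ft_force: [-0.3, -0.1, 0.1]
grip_width: 0.0847
```

Call:
step_arm --pt "-1 -0.9 -0.33 0 0 0 0" --pt "-1 -0.9 -0.33 0 0 0 0" --pt "-1 -0.9 -0.33 0 0 0 0" --pt "-1 -0.9 -0.33 0 0 0 0" --pt "-1 -0.9 -0.33 0.4 0 0 0" --pt "-1 0 0 0.6 0 0 0" --pt "-1 0 0 0.6 0 0 0" --pt "-1 0 0 0.4 0 0 0" --pt "-1 0 0 0 0 0 0" --pt "-1 0 0 0 0 0 0"

```text
time: 10.35
position: [0.4315, 0.0545, 0.2434]
tool_rot: [0.91, 0.415, 0.0, 0.0]
ft_force: [0.5, 0.2, 0.5]
grip_width: 0.0868
```

```bash
python3 plan.py .4312 .0548 .186 49
```

```text
t 10.35 pos [0.4315 0.0545 0.2434] psi 49.0 tilt 0.01 grip 0.0868 F [0.5 0.2 0.5] q [-0.13  0.59  2.04  0.    0.52 -0.99]
units now-axes [-0.    -0.019  2.295] target-axes [ 0.    -0.018  2.295] turn [ 0.001 -0.001 -0.   ]
```

Call:
step_arm --pt "-1 0 0 0.5 0 0 0" --pt "-1 0 0 0.6 0 0 0" --pt "-1 0 0 0.6 0 0 0" --pt "-0.5 0 0 0.4 0 0 0" --pt "0 0 0 0.2 0 0 0" --pt "1 0 0 0 0 0 0" --pt "1 0 0 0 0 0 0" --pt "1 0 0 0 0 0 0" --pt "1 0 0 0 0 0 0" --pt "1 0 0 0 0 0 0" --squeeze 25

```text
time: 11.35
position: [0.4315, 0.0545, 0.1862]
tool_rot: [0.91, 0.415, 0.0, 0.0]
ft_force: [-0.2, 0.4, 4.1]
grip_width: 0.0511
```

Call:
step_arm --pt "1 0 0 -0.3 0 0 0" --pt "1 0 0 -0.8 0 0 0" --pt "1 0 0 -0.9 0 0 0" --pt "1 0 0 -0.9 0 0 0" --pt "1 0 0 -0.9 0 0 0" --pt "1 0 0 -0.5 0 0 1" --pt "1 0 0 0 0 0 1" --pt "1 0 0 0 0 0 1" --pt "1 0 0 0 0 0 1" --pt "1 0 0 0 0 0 1"

```text
time: 12.35
position: [0.4308, 0.0545, 0.2937]
tool_rot: [0.997, 0.075, -0.0, -0.0]
ft_force: [-1.0, 0.1, -1.5]
grip_width: 0.0514
```

```bash
python3 plan.py .6305 .2394 .295 8.9
```

```text
t 12.35 pos [0.4308 0.0545 0.2937] psi 8.7 tilt 0.02 grip 0.0514 F [-1.   0.1 -1.5] q [-0.13  0.48  2.01 -0.    0.66 -0.28]
units now-axes [ 9.01  -6.109 -0.056] target-axes [ 9.036 -6.071 -0.053] turn [-0.001  0.003 -0.03 ]
```

Call:
step_arm --pt "1 0.9 -0.61 0 0 0 0" --pt "1 0.9 -0.61 0 0 0 0" --pt "1 0.9 -0.61 0 0 0 0" --pt "1 0.9 -0.61 0 0 0 0" --pt "1 0.9 -0.61 0 0 0 0" --pt "1 0.9 -0.61 0 0 0 0" --pt "1 0.9 -0.61 0 0 0 0" --pt "1 0.9 -0.61 0 0 0 0" --pt "1 0.9 -0.61 0 0 0 0" --pt "1 0.9 -0.61 0 0 0 0"

```text
time: 13.35
position: [0.6298, 0.2409, 0.2932]
tool_rot: [0.997, 0.078, -0.001, 0.0]
ft_force: [-0.4, 1.1, -1.2]
grip_width: 0.0508
```

Call:
step_arm --pt "1 0 0 0 0 0 0" --pt "1 0 0 0.4 0 0 0" --pt "1 0 0 0.65 0 0 0" --pt "1 0 0 0.65 0 0 0" --pt "1 0 0 0.65 0 0 0" --pt "1 0 0 0.65 0 0 0" --pt "1 0 0 0.6 0 0 0" --pt "1 0 0 0.3 0 0 0" --pt "1 0 0 0.1 0 0 0" --pt "1 0 0 0 0 0 0"

```text
time: 14.35
position: [0.6298, 0.2403, 0.1929]
tool_rot: [0.997, 0.078, -0.0, 0.0]
ft_force: [1.3, -0.3, -0.7]
grip_width: 0.0512
```

```bash
python3 plan.py .6305 .2394 .191 8.9
```

```text
t 14.35 pos [0.6298 0.2403 0.1929] psi 9.0 tilt 0.01 grip 0.0512 F [ 1.3 -0.3 -0.7] q [ 0.2   0.86  1.43 -0.    0.85  0.04]
units now-axes [0.022 0.038 0.078] target-axes [0.022 0.038 0.078] turn [0.    0.001 0.011]
```

Call:
step_arm --pt "1 0 0 0.08 0 0 0" --pt "1 0 0 0 0 0 0" --pt "-0.38 0 0 0 0 0 0" --pt "-0.38 0 0 0 0 0 0" --pt "-0.38 0 0 0 0 0 0" --pt "-0.38 0 0 -0.3 0 0 0" --pt "-0.38 0 0 -0.8 0 0 0" --pt "-0.38 0 0 -1 0 0 0" --pt "-0.38 0 0 -1 0 0 -0.73" --pt "-0.38 0 0 -1 0 0 -0.73"

```text
time: 15.35
position: [0.6297, 0.2402, 0.2954]
tool_rot: [0.983, 0.181, 0.0, -0.0]
ft_force: [0.3, 0.2, -1.0]
grip_width: 0.0601
```

```bash
python3 plan.py .4200 .1974 .29 20.7
```

```text
t 15.35 pos [0.6297 0.2402 0.2954] psi 20.9 tilt 0.03 grip 0.0601 F [ 0.3  0.2 -1. ] q [ 0.2   0.72  1.39  0.    1.03 -0.17]
units now-axes [-8.446 -1.393  0.21 ] target-axes [-8.451 -1.363  0.215] turn [ 0.    -0.004  0.025]
```

Call:
step_arm --pt "-1 -0.9 -0.15 0 0 0 0" --pt "-1 -0.9 -0.15 0 0 0 0" --pt "-1 -0.9 -0.15 0 0 0 0" --pt "-1 -0.9 -0.15 0 0 0 0" --pt "-1 -0.9 -0.15 0 0 0 0" --pt "-1 -0.9 -0.15 0 0 0 0" --pt "-1 -0.9 -0.15 0 0 0 0" --pt "-1 -0.9 -0.15 0.2 0 0 0" --pt "-1 -0.9 -0.15 0.6 0 0 0" --pt "-1 -0.35 -0.03 0.8 0 0 0"

```text
time: 16.35
position: [0.4179, 0.1978, 0.2548]
tool_rot: [0.984, 0.18, 0.0, -0.0]
ft_force: [-0.8, 0.3, -0.5]
grip_width: 0.087
```

```bash
python3 plan.py .4200 .1974 .186 20.7;  python3 - <<'E'
from rig import eyes
import cv2
for n in("side",):
    p,d=eyes.camera(n); cv2.imwrite(f"pics/{n}4.png",p[:,:,::-1])
E
```

```text
t 16.35 pos [0.4179 0.1978 0.2548] psi 20.7 tilt 0.02 grip 0.0870 F [-0.8  0.3 -0.5] q [ 0.2   0.58  1.96  0.    0.6  -0.16]
units now-axes [0.072 0.043 2.751] target-axes [0.073 0.043 2.75 ] turn [ 0.    -0.003 -0.001]
```

View pics/side4.png

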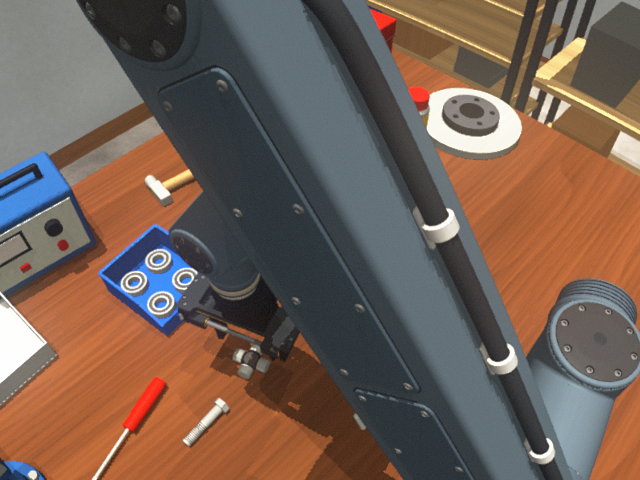

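Both bearings lie flat in the bin at (185,280) and (160,303). The gripper stands over the cross at (250,355), so I'm grasping it.

Call:
step_arm --pt "-1 0.07 0.04 0.6 0 0 0" --pt "-1 0 0 0.7 0 0 0" --pt "-1 0 0 0.7 0 0 0" --pt "-1 0 0 0.5 0 0 0" --pt "-0.6 0 0 0.2 0 0 0" --pt "-0.4 0 0 0 0 0 0" --pt "1 0 0 0 0 0 0" --pt "1 0 0 0 0 0 0" --pt "1 0 0 0 0 0 0" --pt "1 0 0 0 0 0 0" --squeeze 30

```text
time: 17.4
position: [0.4218, 0.1977, 0.1869]
tool_rot: [0.984, 0.179, 0.0, -0.0]
ft_force: [-0.4, 0.0, 5.4]
grip_width: 0.0614
```

Call:
step_arm --pt "1 0 0 -0.3 0 0 0" --pt "1 0 0 -0.8 0 0 0" --pt "1 0 0 -0.9 0 0 0" --pt "1 0 0 -0.9 0 0 0" --pt "1 0 0 -0.9 0 0 0" --pt "1 0 0 -0.5 0 0 0" --pt "1 0 0 0 0 0 0" --pt "1 0 0 0 0 0 0" --pt "1 0 0 0 0 0 0.8" --pt "1 0 0 0 0 0 0.9"

```text
time: 18.4
position: [0.4214, 0.1975, 0.2927]
tool_rot: [0.998, 0.059, -0.001, 0.0]
ft_force: [0.4, 0.6, -1.9]
grip_width: 0.0621
```

```bash
python3 plan.py .6262 -.0117 .295 6.6
```

```text
t 18.40 pos [0.4214 0.1975 0.2927] psi 6.8 tilt 0.14 grip 0.0621 F [ 0.4  0.6 -1.9] q [ 0.2   0.51  1.93 -0.    0.71  0.08]
units now-axes [ 7.146  9.277 -0.108] target-axes [ 7.175  9.254 -0.092] turn [0.001 0.018 0.023]
```

Call:
step_arm --pt "1 0.715 0.928 0 0 0 0" --pt "1 0.715 0.928 0 0 0 0" --pt "1 0.715 0.928 0 0 0 0" --pt "1 0.715 0.928 0 0 0 0" --pt "1 0.715 0.928 0 0 0 0" --pt "1 0.715 0.928 0 0 0 0" --pt "1 0.715 0.928 0 0 0 0" --pt "1 0.715 0.928 0 0 0 0" --pt "1 0.715 0.928 0 0 0 0" --pt "1 0.715 0.928 0 0 0 0"

```text
time: 19.4
position: [0.628, -0.0115, 0.2917]
tool_rot: [0.998, 0.061, -0.002, -0.001]
ft_force: [0.4, 0.6, -2.5]
grip_width: 0.0619
```

Call:
step_arm --pt "1 0 0 0 0 0 1" --pt "1 0 0 0 0 0 1" --pt "1 0 0 0 0 0 1" --pt "1 0 0 0 0 0 1" --pt "1 0 0 0 0 0 1" --pt "1 0 0 0 0 0 1" --pt "1 0 0 0 0 0 1" --pt "1 0 0 0 0 0 1" --pt "1 0 0 0 0 0 1" --pt "1 0 0 0 0 0 1"

```text
time: 20.4
position: [0.6272, -0.0106, 0.2916]
tool_rot: [0.802, -0.597, -0.002, 0.001]
ft_force: [-0.8, -0.0, -2.1]
grip_width: 0.0618
```

```bash
python3 plan.py .6262 -.0117 .1925 -83.4
```

```text
t 20.40 pos [ 0.6272 -0.0106  0.2916] psi -73.3 tilt 0.23 grip 0.0618 F [-0.8 -0.  -2.1] q [-0.19  0.67  1.52 -0.    0.96  1.08]
units now-axes [0.04  0.037 3.964] target-axes [0.041 0.044 3.964] turn [0.026 0.011 1.266]
```

Call:
step_arm --pt "1 0.04 0.04 0 0 0 0.65" --pt "1 0 0 0.4 0 0 0.6" --pt "1 0 0 0.65 0 0 0" --pt "1 0 0 0.65 0 0 0" --pt "1 0 0 0.65 0 0 0" --pt "1 0 0 0.65 0 0 0" --pt "1 0 0 0.6 0 0 0" --pt "1 0 0 0.3 0 0 0" --pt "1 0 0 0.06 0 0 0" --pt "1 0 0 0 0 0 0"

```text
time: 21.4
position: [0.6273, -0.0119, 0.1946]
tool_rot: [0.749, -0.662, -0.0, -0.0]
ft_force: [-1.0, -0.5, -1.7]
grip_width: 0.0618
```

```bash
python3 plan.py .6262 -.0117 .191 -83.4
```

```text
t 21.40 pos [ 0.6273 -0.0119  0.1946] psi -82.9 tilt 0.0 grip 0.0618 F [-1.  -0.5 -1.7] q [-0.2   0.81  1.56  0.    0.77  1.25]
units now-axes [-0.013  0.042  0.144] target-axes [-0.012  0.042  0.144] turn [-0.     0.     0.058]
```

Call:
step_arm --pt "1 0 0 0.13 0 0 0" --pt "1 0 0 0 0 0 0" --pt "1 0 0 0 0 0 0" --pt "-0.65 0 0 0 0 0 0" --pt "-0.65 0 0 0 0 0 0" --pt "-0.65 0 0 0 0 0 0" --pt "-0.65 0 0 -0.4 0 0 0" --pt "-0.65 0 0 -0.9 0 0 0" --pt "-0.65 0 0 -1 0 0 0" --pt "-0.65 0 0 -1 0 0 0"

```text
time: 22.4
position: [0.6271, -0.0119, 0.2755]
tool_rot: [0.749, -0.662, 0.0, -0.0]
ft_force: [0.1, -0.4, -0.0]
grip_width: 0.0717
```

```bash
python3 plan.py .4395 -.0715 .29 -43.8; python3 - <<'E'
from rig import eyes
import cv2
for n in("side",'top'):
    p,d=eyes.camera(n); cv2.imwrite(f"pics/{n}5.png",p[:,:,::-1])
E
```

```text
t 22.40 pos [ 0.6271 -0.0119  0.2755] psi -82.9 tilt 0.01 grip 0.0717 F [ 0.1 -0.4 -0. ] q [-0.2   0.69  1.53 -0.    0.92  1.25]
units now-axes [ 1.444  7.74  -0.582] target-axes [-3.765  6.915 -0.58 ] turn [-1.000e-03 -1.000e-03 -4.892e+00]
```

View pics/side5.png

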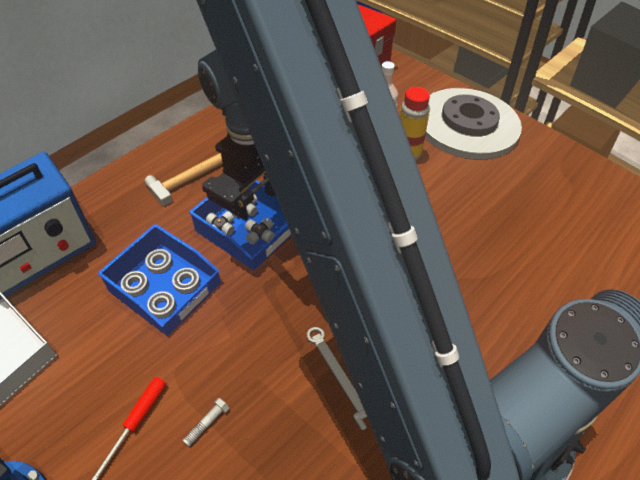

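View pics/top5.png

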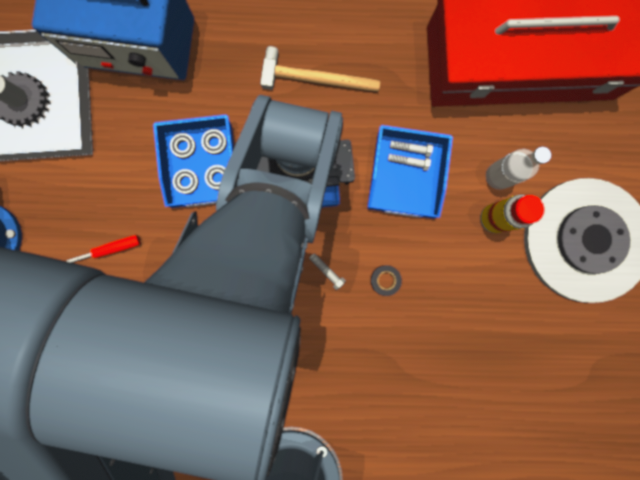

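The cross sits in the middle bin, at (260,232) in the side view. Next is bolt_2.

Call:
step_arm --pt "-0.65 0 0 -0.3 0 0 -0.978" --pt "-0.65 0 0 -0.3 0 0 -0.978" --pt "-0.65 0 0 0 0 0 -0.978" --pt "-0.65 0 0 0 0 0 -0.978" --pt "-0.65 0 0 0 0 0 -0.978" --pt "-0.3 -0.47 0.865 0 0 0 0" --pt "-0.3 -0.47 0.865 0 0 0 0" --pt "-0.3 -0.47 0.865 0 0 0 0" --pt "-0.3 -0.47 0.865 0 0 0 0" --pt "-0.3 -0.47 0.865 0 0 0 0"

```text
time: 23.5
position: [0.5087, -0.0493, 0.2888]
tool_rot: [0.928, -0.373, -0.0, 0.0]
ft_force: [0.4, -0.7, -0.6]
grip_width: 0.0569
```

Call:
step_arm --pt "-0.3 -0.47 0.865 0 0 0 0" --pt "-0.3 -0.47 0.865 0 0 0 0" --pt "-0.3 -0.47 0.865 0 0 0 0" --pt "-0.3 0 0 0.4 0 0 0" --pt "-0.3 0 0 0.7 0 0 0" --pt "-0.3 0 0 0.7 0 0 0" --pt "-0.3 0 0 0.3 0 0 0" --pt "-0.3 0 0 0 0 0 0" --pt "-0.3 0 0 0 0 0 0" --pt "-0.3 0 0 0 0 0 0"

```text
time: 24.5
position: [0.4399, -0.0716, 0.2369]
tool_rot: [0.928, -0.373, 0.001, 0.0]
ft_force: [-0.1, 0.6, -0.1]
grip_width: 0.0567
```

```bash
python3 plan.py .4395 -.0715 .186 -43.8; python3 - <<'E'
from rig import eyes
import cv2
for n in("side",'top'):
    p,d=eyes.camera(n); cv2.imwrite(f"pics/{n}6.png",p[:,:,::-1])
E
```

```text
t 24.50 pos [ 0.4399 -0.0716  0.2369] psi -43.8 tilt 0.07 grip 0.0567 F [-0.1  0.6 -0.1] q [-0.41  0.61  2.01  0.    0.52  0.35]
units now-axes [-0.018  0.009  2.037] target-axes [-0.015  0.009  2.037] turn [-0.003 -0.008  0.   ]
```

View pics/side6.png

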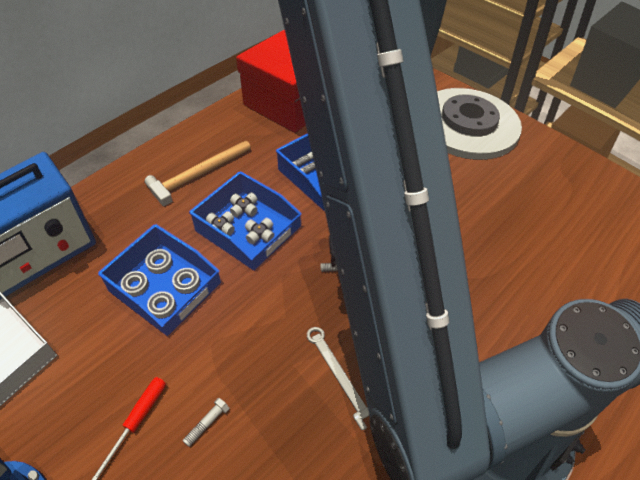

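View pics/top6.png

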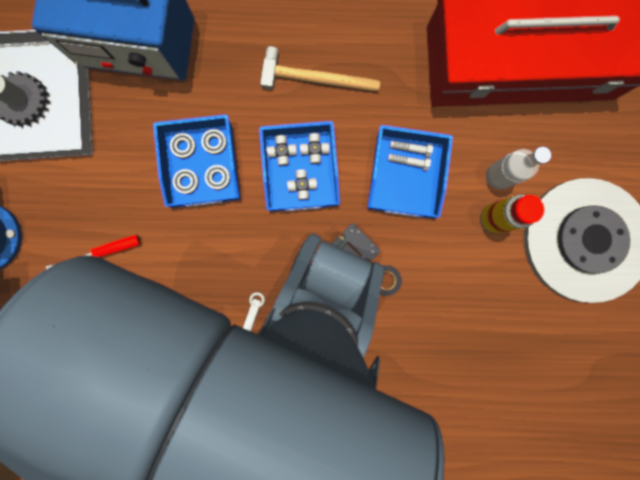

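The cross lies flat at (303,184) in the top view, and both bearings are fine at (185,181) and (217,177). Grasping bolt_2 now.

Call:
step_arm --pt "-0.3 0 0 0.5 0 0 0" --pt "-0.3 0 0 0.6 0 0 0" --pt "-0.3 0 0 0.5 0 0 0" --pt "-0.3 0 0 0.3 0 0 0" --pt "0.2 0 0 0.12 0 0 0" --pt "1 0 0 0 0 0 0" --pt "1 0 0 0 0 0 0" --pt "1 0 0 0 0 0 0" --pt "1 0 0 0 0 0 0" --pt "1 0 0 0 0 0 0" --squeeze 40

```text
time: 25.6
position: [0.4396, -0.0717, 0.1863]
tool_rot: [0.928, -0.373, 0.0, 0.0]
ft_force: [-0.3, 0.1, 0.5]
grip_width: 0.0165
```

Call:
step_arm --pt "1 0 0 0 0 0 0" --pt "1 0 0 -0.4 0 0 0" --pt "1 0 0 -0.8 0 0 0" --pt "1 0 0 -0.9 0 0 0" --pt "1 0 0 -0.9 0 0 0" --pt "1 0 0 -0.9 0 0 -0.9" --pt "1 0 0 -0.6 0 0 -0.9" --pt "1 0 0 0 0 0 -0.9" --pt "1 0 0 0 0 0 -0.9" --pt "1 0 0 0 0 0 -0.9"

```text
time: 26.6
position: [0.4391, -0.0714, 0.2992]
tool_rot: [0.998, -0.066, 0.0, 0.0]
ft_force: [0.2, -0.3, -1.9]
grip_width: 0.015
```

```bash
python3 plan.py .6325 -.2377 .30 -7.7
```

```text
t 26.60 pos [ 0.4391 -0.0714  0.2992] psi -7.5 tilt 0.01 grip 0.0150 F [ 0.2 -0.3 -1.9] q [-0.41  0.48  1.98 -0.    0.69 -0.28]
units now-axes [ 8.539  5.583 -0.03 ] target-axes [ 8.558  5.555 -0.032] turn [ 0.    -0.001  0.024]
```

Call:
step_arm --pt "1 0.895 0.556 0 0 0 0.02" --pt "1 0.895 0.556 0 0 0 0" --pt "1 0.895 0.556 0 0 0 0" --pt "1 0.895 0.556 0 0 0 0" --pt "1 0.895 0.556 0 0 0 0" --pt "1 0.895 0.556 0 0 0 0" --pt "1 0.895 0.556 0 0 0 0" --pt "1 0.895 0.556 0 0 0 0" --pt "1 0.895 0.556 0 0 0 0" --pt "1 0.895 0.556 0 0 0 0"

```text
time: 27.6
position: [0.642, -0.2406, 0.2986]
tool_rot: [0.998, -0.07, -0.001, -0.0]
ft_force: [0.0, -0.3, -1.5]
grip_width: 0.0145
```

```bash
python3 - <<'E'
from rig import eyes
import cv2
for n in("side",'top'):
    p,d=eyes.camera(n); cv2.imwrite(f"pics/{n}7.png",p[:,:,::-1])
E
python3 plan.py .6421 -.239 .192 -7.7
```

```text
t 27.70 pos [ 0.6437 -0.2426  0.299 ] psi -8.0 tilt 0.27 grip 0.0151 F [-0.4  0.5 -1.1] q [-0.52  0.73  1.35 -0.    1.06 -0.38]
units now-axes [-0.1   -0.141  4.279] target-axes [-0.081 -0.133  4.28 ] turn [ 0.015 -0.03  -0.043]
```

View pics/side7.png

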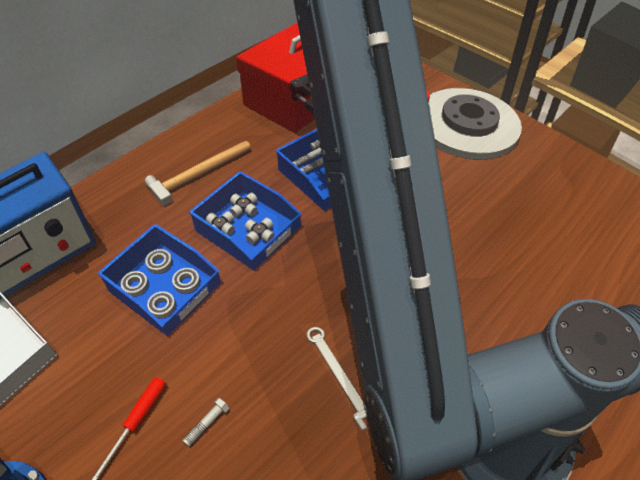

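View pics/top7.png

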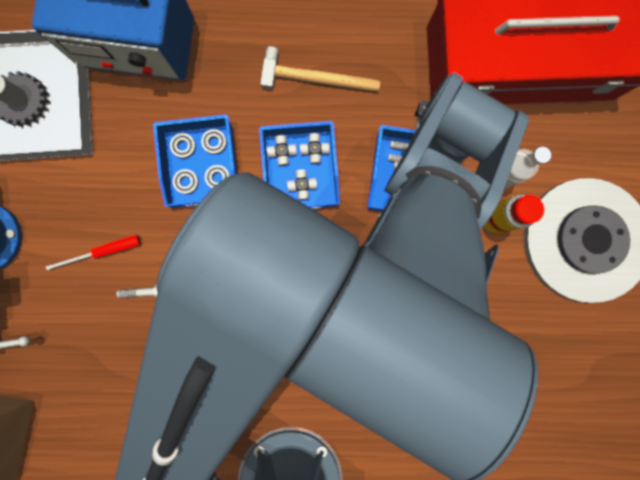

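The bolt is held over the bolt bin. The fingers are hidden, but the bin at (410,170) and the toolbox stay clear, so I'm lowering it gently.

Call:
step_arm --pt "1 0 0 0 0 0 0" --pt "1 0 0 0.4 0 0 0" --pt "1 0 0 0.65 0 0 0" --pt "1 0 0 0.65 0 0 0" --pt "1 0 0 0.65 0 0 0" --pt "1 0 0 0.65 0 0 0" --pt "1 0 0 0.6 0 0 0" --pt "1 0 0 0.4 0 0 0" --pt "1 0 0 0.1 0 0 0" --pt "1 0 0 0 0 0 0"

```text
time: 28.7
position: [0.6419, -0.2403, 0.1955]
tool_rot: [0.998, -0.07, -0.0, -0.0]
ft_force: [0.1, -0.0, 0.2]
grip_width: 0.0149
```

```bash
python3 plan.py .6421 -.239 .191 -7.7
```

```text
t 28.70 pos [ 0.6419 -0.2403  0.1955] psi -8.0 tilt 0.03 grip 0.0149 F [ 0.1 -0.   0.2] q [-0.52  0.86  1.4  -0.    0.88 -0.38]
units now-axes [ 0.001 -0.053  0.18 ] target-axes [ 0.001 -0.053  0.18 ] turn [-0.001  0.004 -0.034]
```

Call:
step_arm --pt "1 0 0 0.16 0 0 0" --pt "1 0 0 0 0 0 0" --pt "1 0 0 0 0 0 0" --pt "0.43 0 0 0 0 0 0" --pt "0.43 0 0 0 0 0 0" --pt "0.43 0 0 0 0 0 0" --pt "0.43 0 0 -0.4 0 0 0" --pt "0.43 0 0 -0.9 0 0 0" --pt "0.43 0 0 -1 0 0 0" --pt "0.43 0 0 -1 0 0 0"

```text
time: 29.7
position: [0.6419, -0.2403, 0.2761]
tool_rot: [0.998, -0.07, 0.0, 0.0]
ft_force: [0.5, -0.4, -0.0]
grip_width: 0.0249
```

```bash
python3 plan.py .3896 .3265 .29 6.4
```

```text
t 29.70 pos [ 0.6419 -0.2403  0.2761] psi -8.0 tilt 0.02 grip 0.0249 F [ 0.5 -0.4 -0. ] q [-0.52  0.76  1.37 -0.    1.02 -0.38]
units now-axes [-13.138 -21.052  -0.565] target-axes [ -7.501 -23.654  -0.558] turn [ 1.000e-03 -2.000e-03 -1.797e+00]
```

Call:
step_arm --pt "0.43 0 0 -0.28 0 0 -0.9" --pt "0.2 0 0 -0.28 0 0 -0.9" --pt "-0.1 -0.3 -0.946 0 0 0 0" --pt "-0.3 -0.3 -0.946 0 0 0 0" --pt "-0.3 -0.3 -0.946 0 0 0 0" --pt "-0.3 -0.3 -0.946 0 0 0 0" --pt "-0.3 -0.3 -0.946 0 0 0 0" --pt "-0.3 -0.3 -0.946 0 0 0 0" --pt "-0.3 -0.3 -0.946 0 0 0 0" --pt "-0.3 -0.3 -0.946 0 0 0 0"

```text
time: 30.7
position: [0.5608, -0.0581, 0.2895]
tool_rot: [0.998, 0.056, 0.001, 0.0]
ft_force: [-0.6, 0.0, 0.9]
grip_width: 0.0565
```

Call:
step_arm --pt "-0.3 -0.3 -0.946 0 0 0 0" --pt "-0.3 -0.3 -0.946 0 0 0 0" --pt "-0.3 -0.3 -0.946 0 0 0 0" --pt "-0.3 -0.3 -0.946 0 0 0 0" --pt "-0.3 -0.3 -0.946 0 0 0 0" --pt "-0.3 -0.3 -0.946 0 0 0 0" --pt "-0.3 -0.3 -0.946 0 0 0 0" --pt "-0.3 -0.3 -0.946 0 0 0 0" --pt "-0.3 -0.3 -0.946 0 0 0 0" --pt "-0.3 -0.3 -0.946 0 0 0 0"

```text
time: 31.7
position: [0.4599, 0.1686, 0.2894]
tool_rot: [0.998, 0.056, 0.001, -0.0]
ft_force: [0.2, 0.7, 0.0]
grip_width: 0.0566
```

Call:
step_arm --pt "-0.3 -0.3 -0.946 0 0 0 0" --pt "-0.3 -0.3 -0.946 0 0 0 0" --pt "-0.3 -0.3 -0.946 0 0 0 0" --pt "-0.3 -0.3 -0.946 0 0 0 0" --pt "-0.3 -0.3 -0.946 0 0 0 0" --pt "-0.3 -0.3 -0.946 0 0 0 0" --pt "-0.3 -0.3 -0.946 0.4 0 0 0" --pt "-0.3 0 0 0.8 0 0 0" --pt "-0.3 0 0 0.8 0 0 0" --pt "-0.3 0 0 0 0 0 0"

```text
time: 32.7
position: [0.3887, 0.3263, 0.2375]
tool_rot: [0.998, 0.056, -0.001, 0.001]
ft_force: [-0.7, -0.4, 0.6]
grip_width: 0.0564
```

```bash
python3 - <<'E'
from rig import eyes
import cv2,numpy as np
for n in("side",'top'):
    p,d=eyes.camera(n); cv2.imwrite(f"pics/{n}8.png",p[:,:,::-1])
    if n=='top': np.savez("top8.npz",p=p)
E
python3 plan.py .3896 .3265 .186 6.4
```

```text
t 32.80 pos [0.3896 0.3264 0.239 ] psi 6.4 tilt 0.01 grip 0.0569 F [-0.1  0.1 -0.7] q [0.48 0.64 1.86 0.   0.64 0.37]
units now-axes [ 0.    -0.005  2.121] target-axes [ 1.000e-03 -5.000e-03  2.121e+00] turn [-0.001 -0.002  0.003]
```

View pics/side8.png

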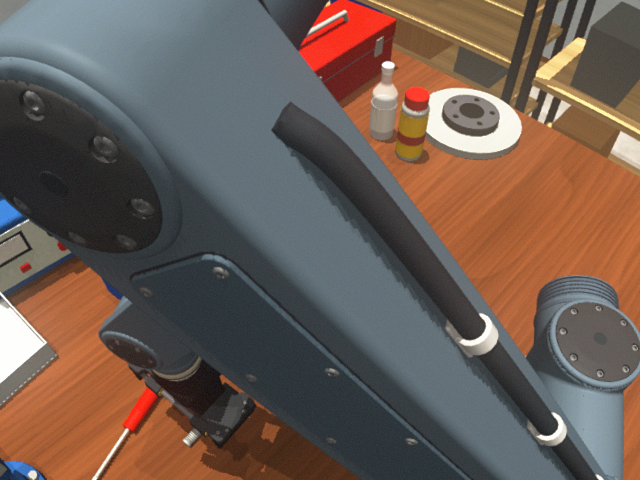

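View pics/top8.png

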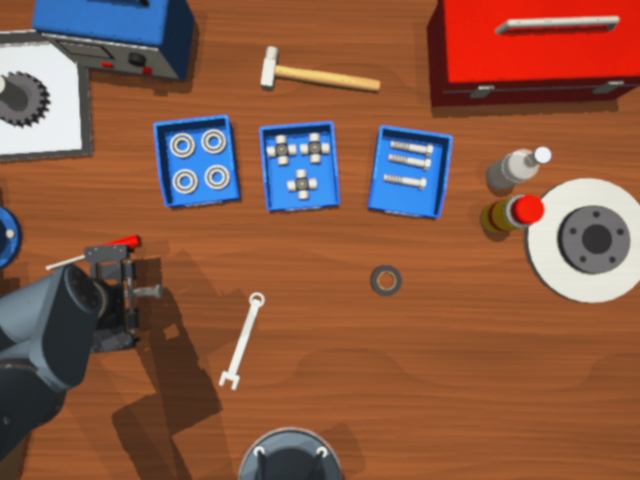

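The placed bolt lies in its bin at (405,181) in the top view. The gripper is over bolt_1, whose head is at (152,291).

Call:
step_arm --pt "-0.3 0 0 0.5 0 0 0" --pt "-0.3 0 0 0.6 0 0 0" --pt "-0.3 0 0 0.55 0 0 0" --pt "-0.3 0 0 0.35 0 0 0" --pt "0.2 0 0 0.12 0 0 0" --pt "1 0 0 0 0 0 0" --pt "1 0 0 0 0 0 0" --pt "1 0 0 0 0 0 0" --pt "1 0 0 0 0 0 0" --pt "1 0 0 0 0 0 0" --squeeze 40

```text
time: 33.8
position: [0.3895, 0.3263, 0.1858]
tool_rot: [0.998, 0.056, 0.0, -0.0]
ft_force: [0.4, -0.2, 0.4]
grip_width: 0.0167
```

Call:
step_arm --pt "1 0 0 0 0 0 0" --pt "1 0 0 -0.4 0 0 0" --pt "1 0 0 -0.8 0 0 0" --pt "1 0 0 -0.9 0 0 0" --pt "1 0 0 -0.9 0 0 0" --pt "1 0 0 -0.9 0 0 0.88" --pt "1 0 0 -0.6 0 0 0.88" --pt "1 0 0 0 0 0 0" --pt "1 0 0 0 0 0 0" --pt "1 0 0 0 0 0 0"

```text
time: 34.8
position: [0.3889, 0.326, 0.2972]
tool_rot: [0.998, -0.066, -0.001, 0.001]
ft_force: [0.4, -0.3, -1.6]
grip_width: 0.0149
```

```bash
python3 - <<'E'
from h import *
p=np.load("top8.npz")["p"];hsv=cv2.cvtColor(p,cv2.COLOR_RGB2HSV)
m=(~((hsv[:,:,0]>95)&(hsv[:,:,0]<130)&(hsv[:,:,1]>100)))[172:192,380:434].astype(np.uint8)
nn,l,st,c=cv2.connectedComponentsWithStats(m)
C=np.array((.654,-.2406));a=np.radians(-7.7);R=np.array([[np.cos(a),np.sin(a)],[-np.sin(a),np.cos(a)]])
for i in range(1,nn):
    if st[i,4]>50:
        B=np.array([R@(onplane("top",q,.014)[:2]-C) for q in np.argwhere(l==i)[:,::-1]+[380,172]])*1000
        print(B.min(0),B.max(0),B.mean(0),st[i])
a=np.radians(-7.7);x=-.050;print(C+[x*np.cos(a),x*np.sin(a)])
E
python3 plan.py .6045 -.2339 .297 -7.7
```

```text
[-25.81976263 -44.42475621] [ 1.2378041  49.50994412] [-12.38983163  -0.95857465] [  3   2  43  16 342]
[ 0.60445084 -0.23390069]
t 34.80 pos [0.3889 0.326  0.2972] psi -7.6 tilt 0.12 grip 0.0149 F [ 0.4 -0.3 -1.6] q [ 0.48  0.54  1.82 -0.    0.78  0.61]
units now-axes [1.1493e+01 2.1069e+01 1.5000e-02] target-axes [1.1546e+01 2.1039e+01 9.0000e-03] turn [0.009 0.012 0.018]
```

Call:
step_arm --pt "1 0.3 0.5 0 0 0 0" --pt "1 0.5 0.915 0 0 0 0" --pt "1 0.5 0.915 0 0 0 0" --pt "1 0.5 0.915 0 0 0 0" --pt "1 0.5 0.915 0 0 0 0" --pt "1 0.5 0.915 0 0 0 0" --pt "1 0.5 0.915 0 0 0 0" --pt "1 0.5 0.915 0 0 0 0" --pt "1 0.5 0.915 0 0 0 0" --pt "1 0.5 0.915 0 0 0 0"

```text
time: 35.8
position: [0.4793, 0.0919, 0.2972]
tool_rot: [0.998, -0.067, -0.001, 0.0]
ft_force: [0.4, -0.7, -1.4]
grip_width: 0.0146
```

Call:
step_arm --pt "1 0.5 0.915 0 0 0 0" --pt "1 0.5 0.915 0 0 0 0" --pt "1 0.5 0.915 0 0 0 0" --pt "1 0.5 0.915 0 0 0 0" --pt "1 0.5 0.915 0 0 0 0" --pt "1 0.5 0.915 0 0 0 0" --pt "1 0.5 0.915 0 0 0 0" --pt "1 0.5 0.915 0 0 0 0" --pt "1 0.5 0.915 0 0 0 0" --pt "1 0.5 0.915 0 0 0 0"

```text
time: 36.8
position: [0.5722, -0.1515, 0.2967]
tool_rot: [0.998, -0.067, -0.001, -0.0]
ft_force: [-0.3, -0.2, -1.8]
grip_width: 0.0149
```

Call:
step_arm --pt "1 0.5 0.915 0 0 0 0" --pt "1 0.5 0.915 0 0 0 0" --pt "1 0.5 0.915 0 0 0 0" --pt "1 0.2 0.415 0 0 0 0" --pt "1 0 0 0 0 0 0" --pt "1 0 0 0 0 0 0" --pt "1 0 0 0 0 0 0" --pt "1 0 0 0 0 0 0" --pt "1 0 0 0 0 0 0" --pt "1 0 0 0 0 0 0"

```text
time: 37.8
position: [0.6043, -0.2328, 0.2982]
tool_rot: [0.998, -0.066, -0.0, -0.0]
ft_force: [-0.2, -1.1, -1.6]
grip_width: 0.0146
```

```bash
python3 plan.py .6045 -.2339 .195 -7.7
```

```text
t 37.80 pos [ 0.6043 -0.2328  0.2982] psi -7.6 tilt 0.0 grip 0.0146 F [-0.2 -1.1 -1.6] q [-0.54  0.68  1.46  0.    1.   -0.41]
units now-axes [0.015 0.042 4.127] target-axes [0.015 0.042 4.127] turn [-0.     0.     0.012]
```

Call:
step_arm --pt "1 0 0.04 0.4 0 0 0" --pt "1 0 0 0.6 0 0 0" --pt "1 0 0 0.6 0 0 0" --pt "1 0 0 0.6 0 0 0" --pt "1 0 0 0.6 0 0 0" --pt "1 0 0 0.6 0 0 0" --pt "1 0 0 0.5 0 0 0" --pt "1 0 0 0.2 0 0 0" --pt "1 0 0 0 0 0 0" --pt "1 0 0 0 0 0 0"

```text
time: 38.8
position: [0.6044, -0.2346, 0.1958]
tool_rot: [0.998, -0.067, 0.0, 0.0]
ft_force: [0.3, -0.4, -1.5]
grip_width: 0.0147
```

```bash
python3 plan.py .6045 -.2339 .191 -7.7
```

```text
t 38.80 pos [ 0.6044 -0.2346  0.1958] psi -7.7 tilt 0.05 grip 0.0147 F [ 0.3 -0.4 -1.5] q [-0.54  0.83  1.5   0.    0.81 -0.41]
units now-axes [ 0.    -0.027  0.193] target-axes [ 0.001 -0.027  0.193] turn [ 0.002 -0.006  0.006]
```

Call:
step_arm --pt "1 0 0 0.17 0 0 0" --pt "1 0 0 0 0 0 0" --pt "1 0 0 0 0 0 0" --pt "0.42 0 0 0 0 0 0" --pt "0.42 0 0 0 0 0 0" --pt "0.42 0 0 0 0 0 0" --pt "0.42 0 0 -0.4 0 0 0" --pt "0.42 0 0 -0.9 0 0 0" --pt "0.42 0 0 -1 0 0 0" --pt "0.42 0 0 -1 0 0 0"

```text
time: 39.8
position: [0.6041, -0.2344, 0.2753]
tool_rot: [0.998, -0.067, 0.0, 0.0]
ft_force: [0.3, -0.4, 0.4]
grip_width: 0.0252
```

Call:
step_arm --pt "0.42 0 0 -1 0 0 0" --pt "0.42 -0.7 -0.7 -0.5 0 0 0" --pt "0.42 -0.7 -0.7 0 0 0 0" --pt "0.42 -0.7 -0.7 0 0 0 0" --pt "0.42 -0.7 -0.7 0 0 0 0" --pt "0.42 -0.7 -0.7 0 0 0 0" --pt "0.42 -0.7 -0.7 0 0 0 0" --pt "0.42 -0.7 -0.7 0 0 0 0" --pt "0.42 -0.7 -0.7 0 0 0 0" --pt "0.42 -0.7 -0.7 0 0 0 0"

```text
time: 40.8
position: [0.4684, -0.0567, 0.3122]
tool_rot: [0.998, -0.067, 0.001, 0.0]
ft_force: [0.3, -0.0, 0.3]
grip_width: 0.0251
```

Call:
step_arm --pt "0.42 0 -0.8 0 0 0 0" --pt "0.42 0 -0.8 0 0 0 0" --pt "0.42 0 -0.8 0 0 0 0" --pt "0.42 0 -0.8 0 0 0 0" --pt "0.42 0 -0.8 0 0 0 0" --pt "0.42 0 -0.8 0 0 0 0" --pt "0.42 0 0 0 0 0 0" --pt "0.42 0 0 0 0 0 0" --pt "0.42 0 0 0 0 0 0" --pt "0.42 0 0 0 0 0 0"

```text
time: 41.8
position: [0.485, 0.0608, 0.3114]
tool_rot: [0.998, -0.067, 0.0, 0.0]
ft_force: [-0.9, -0.5, -0.9]
grip_width: 0.025
```

```bash
python3 - <<'E'
from rig import eyes
import cv2,numpy as np
for n in("side",'top'):
    p,d=eyes.camera(n); cv2.imwrite(f"pics/{n}9.png",p[:,:,::-1])
    if n=='top': np.savez("top9.npz",p=p)
from h import *
p=np.load("top9.npz")["p"];hsv=cv2.cvtColor(p,cv2.COLOR_RGB2HSV)
nb=~((hsv[:,:,0]>95)&(hsv[:,:,0]<130)&(hsv[:,:,1]>100))
bins=dict(bear=((.6675,.2098),8.9,(168,165,64,32)),cross=((.661,-.0077),6.6,(272,168,60,34)),bolt=((.654,-.2406),-7.7,(376,171,62,36)))
for n,(C,a,(x,y,w,h)) in bins.items():
    a=np.radians(a);R=np.array([[np.cos(a),np.sin(a)],[-np.sin(a),np.cos(a)]])
    nn,l,st,c=cv2.connectedComponentsWithStats(nb[y:y+h,x:x+w].astype(np.uint8))
    for i in range(1,nn):
        if st[i,4]>50:
            B=np.array([R@(onplane("top",q,.016)[:2]-C) for q in np.argwhere(l==i)[:,::-1]+[x,y]])*1000
            print(n,B.min(0).round(),B.max(0).round(),B.mean(0).round())
E
python3 plan.py .6 -.23 .3 -7.7
```

```text
bear [-60. -60.] [-6. -6.] [-33. -33.]
bear [-60.   9.] [-6. 64.] [-33.  36.]
cross [-66. -32.] [ 1. 32.] [-33.  -0.]
cross [-66.  42.] [-44.  67.] [-56.  55.]
bolt [-26. -44.] [ 1. 50.] [-13.  -1.]
bolt [-64. -45.] [-39.  49.] [-51.  -2.]
t 41.90 pos [0.485  0.0609 0.3113] psi -7.7 tilt 0.0 grip 0.0255 F [ 0.7  0.4 -0.2] q [-0.1   0.49  1.86 -0.    0.79  0.03]
units now-axes [ 6.121 10.912  0.453] target-axes [ 6.118 10.915  0.452] turn [ 0.001 -0.    -0.003]
```

View pics/side9.png

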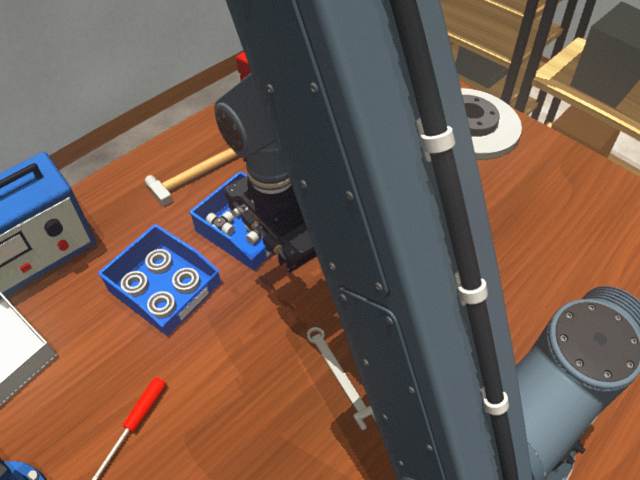

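View pics/top9.png

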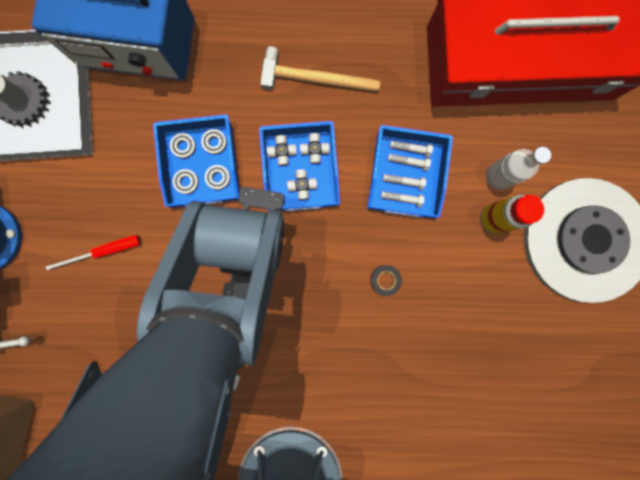

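All five parts lie in their bins: bearings at (185,181) and (217,177), cross at (303,184), bolts at (405,181) and (402,198). The can at (515,213) stands, and the arm is clear of everything.

```bash
python3 -c "
from rig import robot
print(robot.hand_in())"
```

```text
the job is handed in; nothing more can be done
None
```

All five parts are in the right bins, the spray can is still standing, and I handed the job in at about 42 s of the 147 s allowed. The hand-in itself gave no verdict.

I gripped each part, carried it over the bin walls and lowered it to a few millimetres or less above the bin floor before letting go.

The last top picture put each part well inside the limits of 80 mm (x) and 70 mm (y) from its bin's middle:

| Part | x (mm) | y (mm) |
|---|---|---|
| Bearing (bearing_2) | -33 | -33 |
| Bearing (bearing_1) | -33 | 36 |
| Cross | -33 | 0 |
| Bolt (bolt_2) | -13 | -1 |
| Bolt (bolt_1) | -51 | -2 |

- **Arm:** it ended clear of everything, with the force reading near zero.
- **Stray mark:** the bin check also picked up one extra small patch at the corner of the cross bin. It is the gripper seen from above, not a part.
- **Not checked:** the last side view was blocked by the arm for the bolt bin and the can, so those two rest on the top picture alone. I also did not measure the parts' heights or that they had stopped moving.

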